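# Free the stuck lime liner cup from its red bench pot

### The job

The lime-yellow cup is stuck in the red bench pot. Grip its rim, twist it about a sixth of a turn in the pot, either way, to free it, pull it straight up and out, and set it down upright on the middle of the round cork mat without dropping it. Leave the navy cup in the grey pot as it is.

Things in the scene. Friction and masses are not known exactly. Their poses are not given: they have to be found in the camera images.
- lime_cup: Lime-yellow straight round open cup, 56 mm outer diameter, 91 mm tall, wall 3 mm, about 150 g. Origin: centre of its underside; z up its axis. It stands on the red pot's floor, its plain top 36 mm showing above the pot's rim. Two side lugs along its +x and -x (12 mm wide, to 38 mm from the axis, 45 to 50 mm up) sit hidden in the pot under the catches.
- red_pot: Red steel pot fixed to the bench, 93 mm outer diameter, 60 mm tall, inner floor 5 mm up. Origin: centre of its underside; z up. Two catches bent in at the rim (its +x and -x) hold the cup's lugs: 4 mm gap to the cup. A twist of 40 to 130 degrees either way frees it (65 is good). Pads grip its foot: up to about 10 N to pull for the first 20 mm, 0.3 N m to twist. It clears the pot 60 mm up.
- cork_mat: Round cork mat fixed on the bench, 110 mm diameter, 5 mm thick. Origin: centre of its underside, at bench height.
- navy_cup: Navy blue cup of the same shape in a grey pot like the red one: a bystander, to be left alone. Origin: centre of its underside.
Things that resemble listed ones, but are neither listed nor needed, are in the scene too. There is more than one size of the lime_cup; the one meant has the size given above.

How it is judged:
By the outcome, as a careful person would: the job done as asked, in the order asked, and still so for the second after the job is handed in, with the robot touching nothing.
It also fails if it takes over 40 s, if anything falls off the work surface, if the arm or the gripper's body presses on something with over 40 N, if the wrist force passes 120 N, or if a joint passes its speed limit or range.

### The arm

A 6-joint arm with a two-finger parallel gripper is mounted at the origin on the work surface. World frame = base frame: x ahead of the robot, y to its left, z up, the work surface at z = 0. Lengths are in m, angles in rad, forces in N, time in s.
With the tool pointing down it reaches from about 0.375 to 0.975 m from the base axis. Payload 3.8 kg.
Tool frame: the origin (TCP) lies midway between the tips of the shut fingers; the grasp point (between the pads) lies 19 mm behind it; z points along the fingers, y is the direction in which the jaws open and shut (so a half turn about z gives the same grasp; the last joint's range is limited). The gripper opens to 85 mm and grips with 20 to 120 N. Pads are 22 mm wide; open, the fingers measure 114 mm over their backs; the gripper's body (76 mm by 85 mm) begins 54 mm behind the grasp point. The pads swing forward as they close: fully open they stand 13 mm farther back than shut.
Start: joints at [1.109, 0.264, 1.604, -0, 1.274, -0.037], TCP at [0.278, 0.615, 0.231] pointing down, gripper open.
Joint ranges: [-2.63, 2.63], [-0.94, 2.18], [0.31, 2.57], [-1.31, 4.45], [0, 2.66], [-2.55, 2.55]. Speed limits (rad/s): [2.57, 2.57, 3.14, 3.14, 3.14, 3.14].

### API

Orientations are given as a rotation vector (axis times angle).
In Python, from workcell import bot gives the robot as it stands. The module is installed in compiled form; this text tells all that it offers.
- The arm moves only by the tool play_rows, never from a script. Its argument "series" is a list of rows, each an object with "translation": the shift along the tool's x, y, z in m, a list of three; "spin": the turn about the tool's z in units of 5 degrees (1.0 is 5 degrees). In form: [{"translation": [dx, dy, dz], "spin": spin}, ...]. A call has 1 to 5 rows; each row shifts and turns the commanded pose from where the row before left it, along the tool's axes as they then stand; what a row does not reach is not made up. A row lasts 1/10 s, in which the tool goes at most 50 mm and 8.59 degrees, less where a joint would pass 70% of its speed; a pose out of reach is approached as far as the arm can. A call is refused whole if a number of a shift passes 0.05 or a number of a turn 1, either way. A call with a gripper value outside its range is refused whole. "jaw" is the gripper's target within -1 to 1 (fully open at 1, half-way at 0, shut at -1), set as the call begins (left out, the last holds). The fingers move at their own pace and stop on an object; "force" is the grip in N (left out, the last holds). Time passes only in rows, so rows that do not move let the fingers close. It gives the time, the measured TCP pose, the force and the opening at its end, in the units of the state.
- bot.read_state(): the state, without advancing time (a new reading comes with each control period).
- bot.read_camera(name): name is "scene" or "top" or "wrist"; returns the picture (480x640x3 uint8, blue, green, red); there is no depth.
- bot.get_calibration(name): a dict with "fov_y" (degrees; the focal length in pixels is half the picture's height over the tangent of half this angle, whatever the lens; pixels are square), "cx", "cy" (the principal point, pixels), "R" (3x3) and "t" (3): a world point X has camera coordinates R X + t. Camera axes: x right, y down, z forward; pixel columns grow to the right and rows downward; lengths in m; the calibration is good to about 2 mm. A picture is of the moment at which its call begins: read the wrist's pose just before it. get_calibration takes no time and is no camera call; for the wrist camera it gives the pose at the moment of the call.
- bot.finish_job(): hands the job in, once; it reports no verdict.
The state is a dict: "time": time; "q": joint angles; "joint_vel": joint speeds; "joint_torque": joint torques, N m; "tool_pos": TCP position; "tcp_rot": TCP orientation; "wrist_force": force on the tool from outside, world axes, zero at the start; "torque": the same for the moment, N m; "width": opening from 0.0 (shut) to 1.0 (fully open).
Only numpy, scipy, OpenCV 4.12 (cv2) and the standard library are available. Lean on these libraries where they do the work, as an engineer would, in place of code of your own. Each camera call takes 0.05 s, during which the arm holds its last target. There are 200 camera calls.

## Working session

There is one attempt and no reset: what is moved stays moved. The work goes in short steps, Python scripts to look and compute and a tool call to move; the robot and the scene stay as the last step left them, time stands still between calls to the robot, and variables do not carry over. Pictures are saved under pics/ and viewed, about 8 in all and at most 12, crops included, and the job is handed in when it is done.

Besides the shell and the picture viewer there is one more tool, called after "Request:" as name(argument=value, ...) on one line, values as JSON. play_rows: Moves the arm, as the interface text tells. Its arguments: {"type":"object","properties":{"series":{"type":"array","items":{"type":"object","properties":{"translation":{"type":"array","items":{"type":"number"}},"spin":{"type":"number"}}}},"jaw":{"type":"number"},"force":{"type":"number"}},"required":["series"]}

```bash
mkdir -p pics; python3 - <<'E'
from workcell import bot
import cv2,json,numpy as np
s=bot.read_state();print(s)
for n in("scene","top","wrist"):
    c=bot.get_calibration(n);print(n,c)
    im=bot.read_camera(n);cv2.imwrite(f"pics/{n}0.png",im)
a=[cv2.imread(f"pics/{n}0.png") for n in("scene","top")]
E
```

```text
{'time': 0.0, 'q': array([ 1.10911526e+00,  2.64766975e-01,  1.60537242e+00,  6.47223314e-06,
        1.27370387e+00, -3.68754313e-02]), 'joint_vel': array([ 6.35567522e-04, -1.43175769e-04,  7.10623794e-04, -1.00385402e-03,
       -2.16590780e-05, -4.64923586e-04]), 'joint_torque': array([ 2.13679377e-03, -5.15112591e+01, -3.67313612e+01,  2.17935540e-04,
        1.29357519e-02, -1.95674133e-06]), 'tool_pos': array([0.27785546, 0.61435668, 0.22995357]), 'tcp_rot': array([-0.66216124, -3.0704412 ,  0.00342298]), 'wrist_force': array([0.01768027, 0.15909781, 0.47658561]), 'torque': array([ 0.06277653, -0.0125173 ,  0.0435733 ]), 'width': 0.9991227370220687}
scene {'fov_y': 45.06252673935006, 'cx': 322.6454697264484, 'cy': 245.23707092323605, 'R': array([[ 0.14135969,  0.98994829, -0.00445302],
       [ 0.68868939, -0.10157073, -0.7179069 ],
       [-0.711143  ,  0.09841635, -0.69612489]]), 't': array([-0.08173738, -0.34570089,  1.35461969])}
top {'fov_y': 45.27668090883741, 'cx': 315.1485155022142, 'cy': 233.8232772996798, 'R': array([[-0.01008236, -0.99991305, -0.00849926],
       [-0.99087719,  0.01113286, -0.13430731],
       [ 0.13439026,  0.00706759, -0.99090328]]), 't': array([2.99383971e-04, 5.42597413e-01, 8.51719081e-01])}
wrist {'fov_y': 58.834957880409064, 'cx': 320.2307073291734, 'cy': 236.81930441196675, 'R': array([[ 0.41020155,  0.91199346, -0.0016172 ],
       [ 0.87028477, -0.39091021,  0.29965584],
       [ 0.27265198, -0.12432671, -0.954046  ]]), 't': array([-0.67337559, -0.03966673,  0.38007507])}
```

View pics/top0.png

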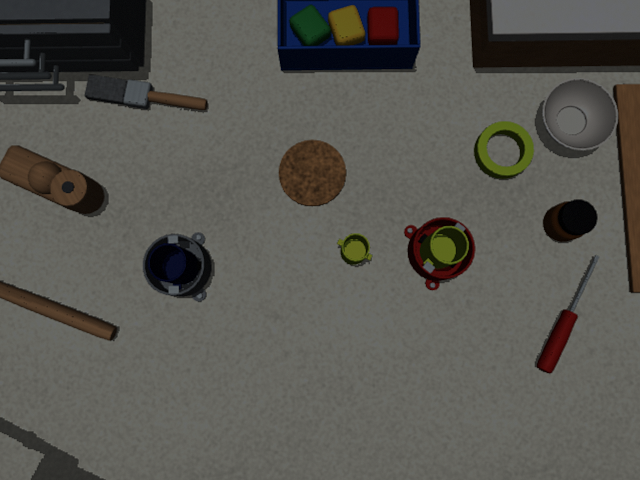

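View pics/scene0.png

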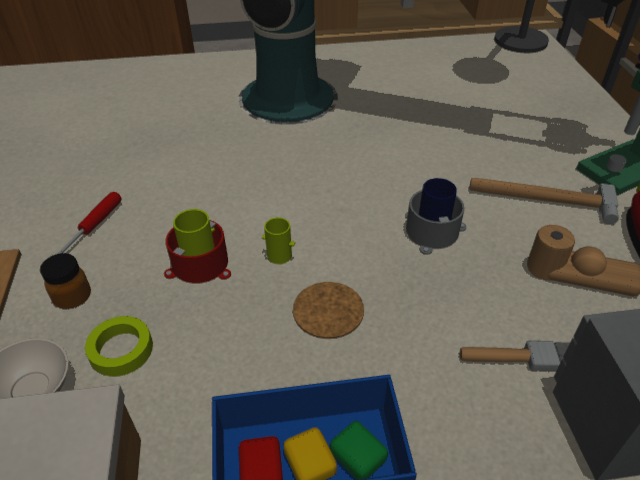

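The top view shows the lime cup in the red pot at about (449,245), the cork mat at (313,173), and a small lime decoy at (355,249). The navy cup in the grey pot is at (176,265). In the scene view, the target cup's rim is at about (193,219) and the mat at (328,309).

```bash
cat > h.py <<'E'
import numpy as np,cv2
def ray(c,p):
    f=240/np.tan(np.radians(c["fov_y"]/2)); R=np.array(c["R"]);t=np.array(c["t"])
    d=R.T@np.array([(p[0]-c["cx"])/f,(p[1]-c["cy"])/f,1.]); return -R.T@t,d/np.linalg.norm(d)
def plane(c,p,z):
    o,d=ray(c,p); return o+d*(z-o[2])/d[2]
def tri(rs):
    A=sum(np.eye(3)-np.outer(d,d) for o,d in rs);b=sum((np.eye(3)-np.outer(d,d))@o for o,d in rs)
    X=np.linalg.solve(A,b);return X,[np.linalg.norm((np.eye(3)-np.outer(d,d))@(X-o)) for o,d in rs]
def proj(c,X):
    f=240/np.tan(np.radians(c["fov_y"]/2)); v=np.array(c["R"])@X+c["t"];return np.array([c["cx"]+f*v[0]/v[2],c["cy"]+f*v[1]/v[2]])
def comps(im,lo,hi,amin=150):
    m=cv2.inRange(cv2.cvtColor(im,cv2.COLOR_BGR2HSV),lo,hi)
    n,l,s,ce=cv2.connectedComponentsWithStats(m)
    return [(s[i],ce[i],(l==i)) for i in range(1,n) if s[i][4]>amin]
E
python3 - <<'E'
from h import *
from workcell import bot
C={n:bot.get_calibration(n) for n in("scene","top")}
I={n:cv2.imread(f"pics/{n}0.png") for n in C}
for n in C:
    print(n,"lime");[print(s,ce.round(1)) for s,ce,_ in comps(I[n],(24,120,40),(38,255,255))]
    print("cork");[print(s,ce.round(1),plane(C[n],ce,.005).round(4)) for s,ce,_ in comps(I[n],(6,80,40),(20,200,255),1500)]
a=cv2.resize(I["top"][205:305,390:490],(600,600),interpolation=cv2.INTER_CUBIC)
cv2.imwrite("pics/crop1.png",a)
for n,p in(("top",(449,245)),):
    print(plane(C[n],p,.096))
E
```

```text
scene lime
[ 173  209   42   47 1515] [193.4 231.8]
[ 262  217   33   47 1101] [277.9 240. ]
[  85  316   68   60 2451] [118.5 345.6]
[295 435  36  41 764] [311.4 457.4]
cork
[    0     0   195    66 10924] [88.  29.8] [-0.442  -0.5159  0.005 ]
[ 314    0  213   44 7578] [410.8  18.3] [-0.3805  0.3924  0.005 ]
[ 576    0   55   85 2060] [600.3  42. ] [-0.1553  0.8543  0.005 ]
[ 470  178  132   29 1721] [535.1 192.1] [0.4245 0.4268 0.005 ]
[ 527  225  113   71 4482] [580.3 264. ] [0.6148 0.4248 0.005 ]
[ 293  282   71   57 3183] [328.  309.6] [ 0.6505 -0.0019  0.005 ]
top lime
[332   7  30  32 613] [346.3  22.4]
[ 477  121   57   55 1339] [505.  148.3]
[430 226  39  39 808] [445.6 246.5]
[337 234  35  28 580] [354.6 248.6]
cork
[ 616   84   24  209 3246] [630.9 168.4] [ 0.6478 -0.5167  0.005 ]
[ 279  140   67   66 3479] [311.9 172.5] [ 0.6473 -0.001   0.005 ]
[   0  146   87   60 2914] [ 41.5 175.7] [0.6473 0.4393 0.005 ]
[   0  283  114   57 1759] [ 55.4 311.7] [0.4276 0.4054 0.005 ]
[ 0.51619958 -0.19752639  0.096     ]
```

View pics/crop1.png

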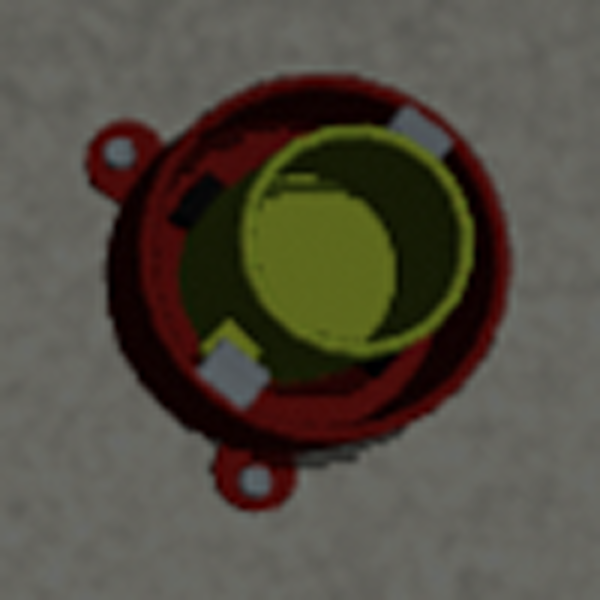

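The crop shows the cup's rim centred near (357,240), which is (449.1,244.6) in the full picture, about 38 px across (56 mm fits). The catches are at crop (420,132) and (235,375). Next I move towards the pot at the current height.

Request:
play_rows(series=[{"translation": [-0.032, -0.037, 0], "spin": 0}, {"translation": [-0.032, -0.037, 0], "spin": 0}, {"translation": [-0.032, -0.037, 0], "spin": 0}, {"translation": [-0.032, -0.037, 0], "spin": 0}, {"translation": [-0.032, -0.037, 0], "spin": 0}], jaw=1, force=80)

```text
time: 0.65
tool_pos: [0.3477, 0.3785, 0.2309]
tcp_rot: [-0.661, -3.071, 0.001]
wrist_force: [1.0, -0.0, 0.0]
width: 0.997
```

Request:
play_rows(series=[{"translation": [-0.032, -0.037, 0], "spin": 0}, {"translation": [-0.032, -0.037, 0], "spin": 0}, {"translation": [-0.032, -0.037, 0], "spin": 0}, {"translation": [-0.032, -0.037, 0], "spin": 0}, {"translation": [-0.032, -0.037, 0], "spin": 0}])

```text
time: 1.15
tool_pos: [0.4172, 0.1441, 0.2313]
tcp_rot: [0.661, 3.071, 0.0]
wrist_force: [0.7, 0.6, 1.0]
width: 1.002
```

Request:
play_rows(series=[{"translation": [-0.032, -0.037, 0], "spin": 0}, {"translation": [-0.032, -0.037, 0], "spin": 0}, {"translation": [-0.032, -0.037, 0], "spin": 0}, {"translation": [-0.032, -0.037, 0], "spin": 0}, {"translation": [0, 0, 0], "spin": 0}])

```text
time: 1.65
tool_pos: [0.4738, -0.0468, 0.2313]
tcp_rot: [0.672, 3.068, -0.003]
wrist_force: [-0.1, 0.1, 0.4]
width: 1.0
```

```bash
python3 - <<'E'
from h import *
from workcell import bot
import pickle
s=bot.read_state();print(s["time"],s["tool_pos"],s["tcp_rot"],s["q"].round(3))
c=bot.get_calibration("wrist");im=bot.read_camera("wrist");cv2.imwrite("pics/w1.png",im);pickle.dump(c,open("w1.pkl","wb"))
print(-np.array(c["R"]).T@c["t"],proj(c,np.array([.516,-.1975,.096])))
E
```

```text
1.65 [ 0.4738391  -0.04684231  0.23127937] [ 0.67215165  3.06770039 -0.00346856] [-1.490e-01 -1.200e-01  2.014e+00 -2.000e-03  1.247e+00 -1.288e+00]
[ 0.40307031 -0.01484566  0.37451439] [162.16122262 351.94559246]
```

View pics/w1.png

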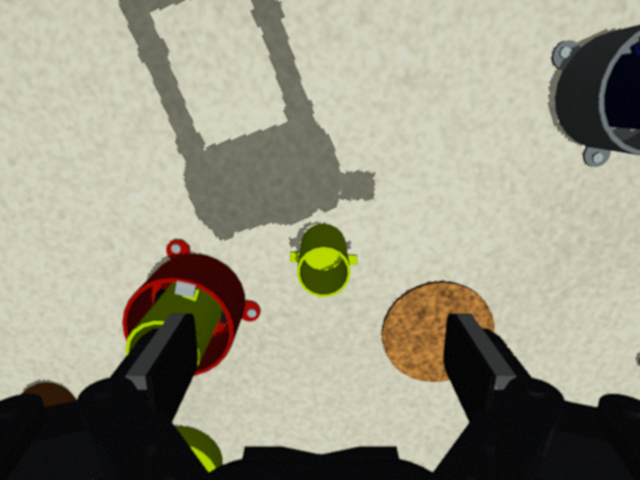

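The wrist view shows the target cup partly behind the left finger at about (165,345), the decoy at (323,260), and the mat at (438,330). I'll move so the cup shows between the fingers.

Request:
play_rows(series=[{"translation": [-0.038, -0.03, 0], "spin": 0}, {"translation": [-0.038, -0.03, 0], "spin": 0}, {"translation": [-0.038, -0.03, 0], "spin": 0}, {"translation": [-0.038, -0.029, 0], "spin": 0}, {"translation": [0, 0, 0], "spin": 0}])

```text
time: 2.2
tool_pos: [0.5643, -0.2155, 0.2304]
tcp_rot: [0.665, 3.07, -0.002]
wrist_force: [-0.5, 0.3, 0.6]
width: 1.001
```

```bash
python3 - <<'E'
from h import *
from workcell import bot
import pickle
s=bot.read_state();print(s["time"],s["tool_pos"],s["tcp_rot"],s["q"].round(3))
c=bot.get_calibration("wrist");im=bot.read_camera("wrist");cv2.imwrite("pics/w2.png",im);pickle.dump(c,open("w2.pkl","wb"))
print(proj(c,np.array([.516,-.1975,.096])))
E
```

```text
2.2 [ 0.56434969 -0.21554079  0.23036267] [ 6.65376596e-01  3.06986068e+00 -1.80927577e-03] [-4.050e-01  1.310e-01  1.763e+00 -1.000e-03  1.247e+00 -1.549e+00]
[315.80238736 145.44432677]
```

View pics/w2.png

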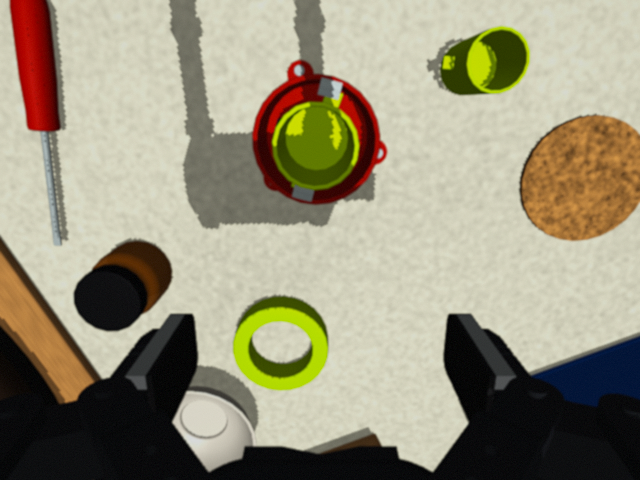

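Between the fingers I see the target cup's rim centred at about (316,145), 85 px wide, with the catches at (330,88) and (303,193). Next I fit the rim ellipses and triangulate.

```bash
python3 - <<'E'
from h import *
from workcell import bot
import pickle
ct=bot.get_calibration("top");cs=bot.get_calibration("scene");cw=pickle.load(open("w2.pkl","rb"))
# rim edge by radial scan: outermost lime pixel from approx centre, robust ellipse fit
def rim(im,c0,lo,rmax):
    m=cv2.inRange(cv2.cvtColor(im,cv2.COLOR_BGR2HSV),lo,(40,255,255));P=[]
    for a in np.radians(np.arange(0,360,4)):
        for r in np.arange(rmax,4,-.5):
            x,y=c0+r*np.array([np.cos(a),np.sin(a)])
            if m[int(round(y)),int(round(x))]: P.append((x,y));break
    P=np.array(P,np.float32);e=cv2.fitEllipseDirect(P)
    for _ in range(4):
        t=np.radians(e[2]);D=P-e[0];u=D@[np.cos(t),np.sin(t)];v=D@[-np.sin(t),np.cos(t)]
        k=abs(np.hypot(u/e[1][0]*2,v/e[1][1]*2)-1);g=k<max(.03,np.median(k)*2);e=cv2.fitEllipseDirect(P[g])
    return e,g.sum(),len(P)
tw=rim(cv2.imread("pics/w2.png"),np.array([316,145]),(24,150,130),46)
tt=rim(cv2.imread("pics/top0.png"),np.array([449.1,244.6]),(24,120,75),21.5)
print(tw,tt)
pw,pt=tw[0][0],tt[0][0]
X,r=tri([ray(cw,pw),ray(ct,pt)]);print("rim tri",X,r)
print(plane(cw,pw,.096),plane(ct,pt,.096)); print("scene proj",proj(cs,X))
s=[k for k in comps(cv2.imread("pics/w1.png"),(6,80,40),(20,220,255),1500)]
for n in("top","scene"):print(n,plane(bot.get_calibration(n),{"top":(311.9,172.5),"scene":(328,309.6)}[n],.005))
print("mat tri",tri([ray(ct,(312.2,172.5)),ray(cs,(328,309.6))]))
E
```

```text
(((315.32489013671875, 144.87109375), (85.60767364501953, 86.6958999633789), 145.59376525878906), np.int64(43), 47) (((449.109375, 244.37449645996094), (37.15514373779297, 37.93671798706055), 133.85592651367188), np.int64(81), 90)
rim tri [ 0.51612195 -0.19738574  0.09806308] [np.float64(0.0007516872833014107), np.float64(0.0007516872833014513)]
[ 0.51554602 -0.19762904  0.096     ] [ 0.51709969 -0.19772004  0.096     ]
scene proj [191.10250624 219.13332715]
top [ 0.64732136 -0.00099879  0.005     ]
scene [ 0.65040845 -0.00197901  0.005     ]
mat tri (array([ 0.64802567, -0.001534  ,  0.00207223]), [np.float64(8.191424385096152e-05), np.float64(8.191424385102005e-05)])
```

Request:
play_rows(series=[{"translation": [0.026, -0.002, 0], "spin": 0}, {"translation": [0.0255, -0.0016, 0.02], "spin": 0}, {"translation": [0, 0, 0.04], "spin": 0}, {"translation": [0, 0, 0.03], "spin": 0}, {"translation": [0, 0, 0], "spin": 0}])

```text
time: 2.75
tool_pos: [0.5093, -0.1905, 0.1364]
tcp_rot: [-0.657, -3.062, -0.004]
wrist_force: [-0.6, -0.3, 0.1]
width: 1.003
```

```bash
python3 - <<'E'
from h import *
from workcell import bot
s=bot.read_state();print(s["time"],s["tool_pos"],s["tcp_rot"],s["q"].round(3),s["wrist_force"])
cv2.imwrite("pics/w3.png",bot.read_camera("wrist"))
E
```

```text
2.75 [ 0.50928522 -0.19054509  0.13639655] [-0.65692294 -3.06160046 -0.0041368 ] [-4.040e-01  1.040e-01  1.976e+00  1.000e-03  1.073e+00 -1.553e+00] [-0.56140018 -0.34425338  0.13337669]
```

View pics/w3.png

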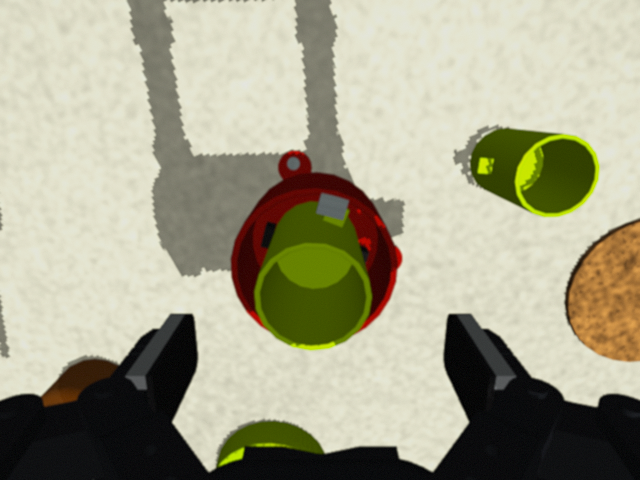

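The rim is centred at about (313,296), between the fingers at x of roughly 190 and 450. That's roughly centred, but the TCP reads a few mm off, so I'll let it settle.

Request:
play_rows(series=[{"translation": [0, 0, 0], "spin": 0}, {"translation": [0, 0, 0], "spin": 0}])

```text
time: 3.0
tool_pos: [0.5156, -0.1947, 0.1438]
tcp_rot: [0.66, 3.067, -0.001]
wrist_force: [0.1, -0.2, 0.9]
width: 0.999
```

```bash
python3 - <<'E'
from h import *
from workcell import bot
from scipy.spatial.transform import Rotation as Ro
s=bot.read_state();print(s["time"],s["tool_pos"],s["tcp_rot"],s["q"].round(3));R=Ro.from_rotvec(s["tcp_rot"]).as_matrix();print(R.round(3))
print("delta tool",R.T@(np.array([.516,-.1975,.063])-s["tool_pos"]))
c=bot.get_calibration("wrist");print(proj(c,np.array([.516,-.1975,.097])))
im=bot.read_camera("wrist");cv2.imwrite("pics/w4.png",im)
ce=[k for k in comps(im,(24,100,60),(40,255,255)) if abs(k[1][0]-315)<40 and k[1][1]<370]
for s_,c_,_ in ce: print(s_,c_)
E
```

```text
3.0 [ 0.51564299 -0.19471392  0.14378024] [ 6.60166372e-01  3.06743664e+00 -9.56539000e-04] [-0.406  0.101  1.964  0.     1.073 -1.553]
[[-0.911  0.411  0.004]
 [ 0.411  0.911 -0.001]
 [-0.004  0.    -1.   ]]
delta tool [-0.00115158 -0.00241103  0.08078488]
[316.41191091 274.47909295]
[  258   185   116   142 12166] [315.60488246 260.1128555 ]
```

Request:
play_rows(series=[{"translation": [-0.001, -0.0024, 0.025], "spin": 0}, {"translation": [0, 0, 0.025], "spin": 0}, {"translation": [0, 0, 0.02], "spin": 0}, {"translation": [0, 0, 0], "spin": 0}, {"translation": [0, 0, 0], "spin": 0}])

```text
time: 3.55
tool_pos: [0.5145, -0.1976, 0.0723]
tcp_rot: [0.662, 3.07, -0.0]
wrist_force: [-0.3, 0.2, 0.4]
width: 1.002
```

```bash
cat > d.py <<'E'
import sys
from h import *
from workcell import bot
from scipy.spatial.transform import Rotation as Ro
s=bot.read_state();R=Ro.from_rotvec(s["tcp_rot"]).as_matrix()
print(s["time"],s["tool_pos"].round(4),s["q"].round(3),"F",s["wrist_force"].round(1),"T",s["torque"].round(2),"w",s["width"]);print(R.round(3))
print("delta tool",(R.T@(np.array([float(a) for a in sys.argv[1:4]])-s["tool_pos"])).round(4))
E
python3 d.py .516 -.1975 .063
```

```text
3.55 [ 0.5145 -0.1976  0.0723] [-0.412  0.184  2.017  0.     0.939 -1.558] F [-0.3  0.2  0.4] T [-0.04  0.02 -0.  ] w 1.0024512453080334
[[-0.911  0.412  0.001]
 [ 0.412  0.911 -0.   ]
 [-0.001  0.    -1.   ]]
delta tool [-0.0013  0.0007  0.0093]
```

Request:
play_rows(series=[{"translation": [-0.0013, 0.0007, 0.0085], "spin": 0}, {"translation": [0, 0, 0], "spin": 0}, {"translation": [0, 0, 0], "spin": 0}])

```text
time: 3.85
tool_pos: [0.5158, -0.1974, 0.0634]
tcp_rot: [0.662, 3.07, -0.0]
wrist_force: [0.3, -0.6, 0.6]
width: 0.995
```

Request:
play_rows(series=[{"translation": [0, 0, 0], "spin": 0}, {"translation": [0, 0, 0], "spin": 0}, {"translation": [0, 0, 0], "spin": 0}, {"translation": [0, 0, 0], "spin": 0}, {"translation": [0, 0, 0], "spin": 0}], jaw=-1, force=80)

```text
time: 4.35
tool_pos: [0.5158, -0.1973, 0.0637]
tcp_rot: [0.662, 3.07, -0.0]
wrist_force: [-1.5, 1.0, 5.2]
width: 0.626
```

```bash
python3 d.py .516 -.1975 .063; python3 -c "
from h import *
from workcell import bot
cv2.imwrite('pics/w5.png',bot.read_camera('wrist'))"
```

```text
4.35 [ 0.5158 -0.1973  0.0637] [-0.411  0.197  2.02   0.     0.923 -1.557] F [-1.5  1.   5.2] T [ 0.18  0.24 -0.02] w 0.6263701691358365
[[-0.911  0.412  0.001]
 [ 0.412  0.911 -0.   ]
 [-0.001  0.    -1.   ]]
delta tool [-0.0002 -0.0001  0.0007]
```

View pics/w5.png

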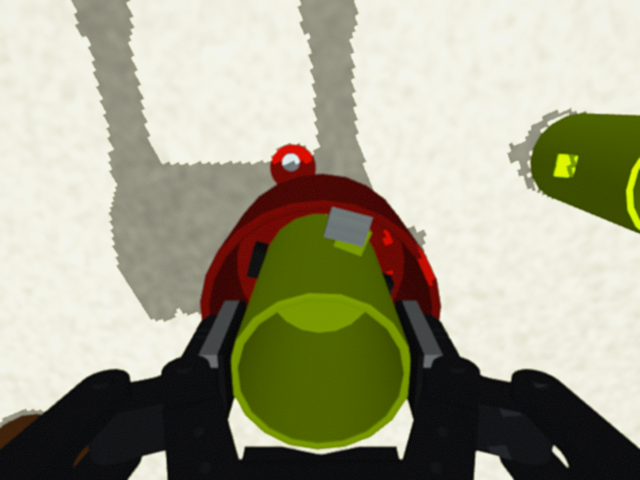

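The pads hold the cup's rim (centre about (320,370)), with a lug still under the catch at (350,230). The width reading of 0.626, about 53 mm, is consistent with a 56 mm cup. Now the twist, +65°.

Request:
play_rows(series=[{"translation": [0, 0, 0], "spin": 0.5}, {"translation": [0, 0, 0], "spin": 1}, {"translation": [0, 0, 0], "spin": 1}, {"translation": [0, 0, 0], "spin": 1}, {"translation": [0, 0, 0], "spin": 1}])

```text
time: 4.9
tool_pos: [0.5163, -0.1979, 0.0637]
tcp_rot: [1.252, 2.879, -0.001]
wrist_force: [-0.1, -0.1, 4.0]
width: 0.627
```

```bash
python3 d.py .516 -.1975 .063
```

```text
4.9 [ 0.5163 -0.1979  0.0637] [-4.110e-01  1.980e-01  2.020e+00 -1.000e-03  9.210e-01 -1.161e+00] F [-0.1 -0.1  4. ] T [-0.2  -0.01  0.2 ] w 0.6273057045288246
[[-0.682  0.731  0.002]
 [ 0.731  0.682 -0.001]
 [-0.002  0.    -1.   ]]
delta tool [0.0005 0.     0.0007]
```

Twisting torque of 0.2 N m shows the cup is being turned. Continuing.

Request:
play_rows(series=[{"translation": [0, 0, 0], "spin": 1}, {"translation": [0, 0, 0], "spin": 1}, {"translation": [0, 0, 0], "spin": 1}, {"translation": [0, 0, 0], "spin": 1}, {"translation": [0, 0, 0], "spin": 1}])

```text
time: 5.4
tool_pos: [0.5166, -0.198, 0.0637]
tcp_rot: [1.845, 2.539, 0.0]
wrist_force: [0.3, -0.8, 2.2]
width: 0.628
```

Request:
play_rows(series=[{"translation": [0, 0, 0], "spin": 1}, {"translation": [0, 0, 0], "spin": 1}, {"translation": [0, 0, 0], "spin": 1}, {"translation": [0, 0, 0], "spin": 0.5}, {"translation": [0, 0, 0], "spin": 0}])

```text
time: 5.9
tool_pos: [0.5168, -0.1978, 0.0638]
tcp_rot: [2.207, 2.232, 0.002]
wrist_force: [2.4, -1.0, 2.9]
width: 0.63
```

```bash
python3 d.py .516 -.1975 .063;  python3 -c "
from h import *
from workcell import bot
cv2.imwrite('pics/w6.png',bot.read_camera('wrist'))"
```

```text
5.9 [ 0.5168 -0.1978  0.0638] [-0.411  0.198  2.02   0.     0.921 -0.422] F [ 2.4 -1.   2.9] T [-0.12 -0.35 -0.04] w 0.6295334828301197
[[-0.011  1.     0.003]
 [ 1.     0.011 -0.001]
 [-0.001  0.003 -1.   ]]
delta tool [ 0.0003 -0.0008  0.0008]
```

View pics/w6.png

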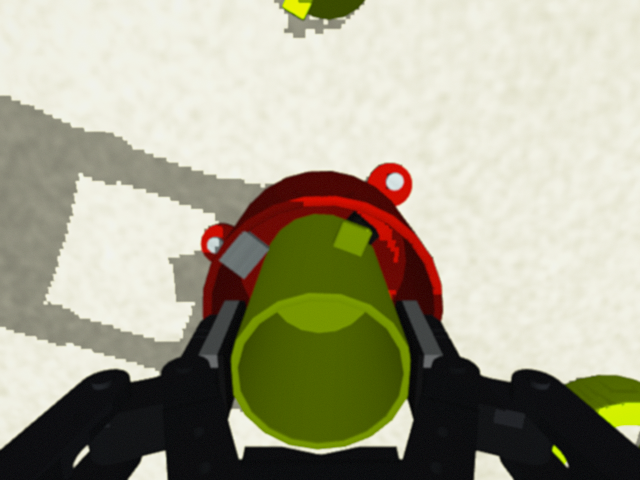

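The lug (353,237) turned with the gripper and is now clear of the catch (243,253). Pulling straight up.

Request:
play_rows(series=[{"translation": [0, 0, -0.004], "spin": 0}, {"translation": [0, 0, -0.006], "spin": 0}, {"translation": [0, 0, -0.006], "spin": 0}, {"translation": [0, 0, -0.006], "spin": 0}, {"translation": [0, 0, -0.006], "spin": 0}])

```text
time: 6.45
tool_pos: [0.5148, -0.1974, 0.0914]
tcp_rot: [-2.208, -2.234, 0.002]
wrist_force: [0.2, 0.2, -1.7]
width: 0.624
```

Request:
play_rows(series=[{"translation": [0, 0, -0.01], "spin": 0}, {"translation": [0, 0, -0.012], "spin": 0}, {"translation": [0, 0, -0.014], "spin": 0}, {"translation": [0, 0, -0.014], "spin": 0}, {"translation": [0, 0, -0.014], "spin": 0}])

```text
time: 6.95
tool_pos: [0.5156, -0.1974, 0.1566]
tcp_rot: [2.208, 2.233, 0.001]
wrist_force: [0.4, -1.0, -0.7]
width: 0.632
```

Request:
play_rows(series=[{"translation": [0, 0, -0.014], "spin": 0}, {"translation": [0, 0, -0.01], "spin": 0}, {"translation": [0, 0, -0.005], "spin": 0}, {"translation": [0, 0, 0], "spin": 0}, {"translation": [0, 0, 0], "spin": 0}])

```text
time: 7.45
tool_pos: [0.515, -0.1971, 0.1833]
tcp_rot: [-2.208, -2.234, 0.001]
wrist_force: [-0.3, 0.0, -1.5]
width: 0.626
```

```bash
python3 d.py .6485 -.0015 .185;  python3 -c "
from h import *
from workcell import bot
cv2.imwrite('pics/s2.png',bot.read_camera('scene'))"
```

```text
7.45 [ 0.515  -0.1971  0.1833] [-0.411  0.067  1.922 -0.     1.153 -0.422] F [-0.3  0.  -1.5] T [-0.01  0.06  0.01] w 0.6259505863128095
[[-0.012  1.    -0.001]
 [ 1.     0.012  0.   ]
 [ 0.    -0.001 -1.   ]]
delta tool [ 0.194   0.1358 -0.0018]
```

View pics/s2.png

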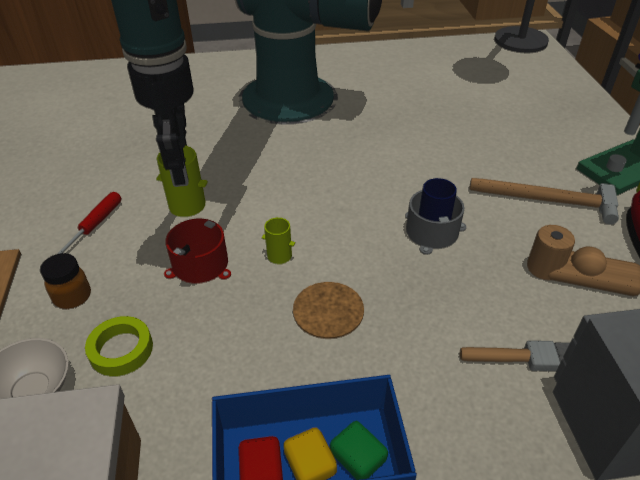

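The cup is out of the pot, upright in the gripper at (181,180), and everything else is undisturbed. Moving over the mat.

Request:
play_rows(series=[{"translation": [0.02, 0.014, 0], "spin": 0}, {"translation": [0.035, 0.0245, 0], "spin": 0}, {"translation": [0.035, 0.0245, 0], "spin": 0}, {"translation": [0.035, 0.0245, 0], "spin": 0}, {"translation": [0.035, 0.0245, 0], "spin": 0}])

```text
time: 8.0
tool_pos: [0.6256, -0.0345, 0.1826]
tcp_rot: [-2.208, -2.233, 0.002]
wrist_force: [0.3, -1.6, -1.6]
width: 0.626
```

Request:
play_rows(series=[{"translation": [0.02, 0.014, 0], "spin": 0}, {"translation": [0.014, 0.0098, 0], "spin": 0}, {"translation": [0, 0, 0.02], "spin": 0}, {"translation": [0, 0, 0], "spin": 0}, {"translation": [0, 0, 0], "spin": 0}])

```text
time: 8.5
tool_pos: [0.6476, -0.0022, 0.1625]
tcp_rot: [-2.208, -2.232, 0.004]
wrist_force: [0.1, -0.1, -0.7]
width: 0.622
```

```bash
python3 d.py .6485 -.0015 .066
```

```text
8.5 [ 0.6476 -0.0022  0.1625] [-0.042  0.264  1.734 -0.     1.147 -0.053] F [ 0.1 -0.1 -0.7] T [ 0.02  0.01 -0.03] w 0.6220102369335253
[[-0.011  1.    -0.003]
 [ 1.     0.011 -0.   ]
 [-0.    -0.003 -1.   ]]
delta tool [0.0007 0.0012 0.0965]
```

Request:
play_rows(series=[{"translation": [0.0007, 0.001, 0.02], "spin": 0}, {"translation": [0, 0, 0.03], "spin": 0}, {"translation": [0, 0, 0.025], "spin": 0}, {"translation": [0, 0, 0.01], "spin": 0}, {"translation": [0, 0, 0.003], "spin": 0}])

```text
time: 9.0
tool_pos: [0.6489, -0.0016, 0.0749]
tcp_rot: [-2.209, -2.232, 0.003]
wrist_force: [-0.4, -1.2, -1.3]
width: 0.627
```

Request:
play_rows(series=[{"translation": [0, 0, 0.003], "spin": 0}, {"translation": [0, 0, 0.002], "spin": 0}, {"translation": [0, 0, 0], "spin": 0}, {"translation": [0, 0, 0], "spin": 0}])

```text
time: 9.4
tool_pos: [0.6506, -0.0009, 0.0719]
tcp_rot: [2.208, 2.233, 0.002]
wrist_force: [0.6, 0.0, -1.8]
width: 0.63
```

```bash
python3 d.py .6485 -.0015 .064
```

```text
9.4 [ 0.6506 -0.0009  0.0719] [-0.04   0.354  1.799 -0.     0.987 -0.051] F [ 0.6  0.  -1.8] T [-0.01 -0.    0.01] w 0.6300528530636659
[[-0.012  1.     0.002]
 [ 1.     0.012 -0.   ]
 [-0.     0.002 -1.   ]]
delta tool [-0.0005 -0.0021  0.0078]
```

Request:
play_rows(series=[{"translation": [-0.0003, -0.0015, 0.003], "spin": 0}, {"translation": [0, 0, 0.002], "spin": 0}, {"translation": [0, 0, 0], "spin": 0}, {"translation": [0, 0, 0], "spin": 0}])

```text
time: 9.8
tool_pos: [0.6482, -0.0012, 0.0655]
tcp_rot: [-2.208, -2.234, 0.0]
wrist_force: [-0.4, -1.2, -1.0]
width: 0.63
```

Request:
play_rows(series=[{"translation": [0, 0, 0.0015], "spin": 0}, {"translation": [0, 0, 0.001], "spin": 0}, {"translation": [0, 0, 0], "spin": 0}, {"translation": [0, 0, 0], "spin": 0}])

```text
time: 10.2
tool_pos: [0.6486, -0.0012, 0.0638]
tcp_rot: [2.208, 2.234, 0.001]
wrist_force: [-1.0, 0.4, 2.3]
width: 0.627
```

```bash
python3 d.py .6485 -.0015 .064; python3 -c "
from h import *
from workcell import bot
cv2.imwrite('pics/s3.png',cv2.resize(bot.read_camera('scene')[180:360,230:430],None,fx=3,fy=3))"
```

```text
10.2 [ 0.6486 -0.0012  0.0638] [-0.04   0.36   1.808  0.     0.973 -0.052] F [-1.   0.4  2.3] T [ 0.06  0.3  -0.11] w 0.626615444939966
[[-0.012  1.     0.   ]
 [ 1.     0.012  0.   ]
 [ 0.     0.    -1.   ]]
delta tool [-0.0003 -0.0001 -0.0002]
```

View pics/s3.png

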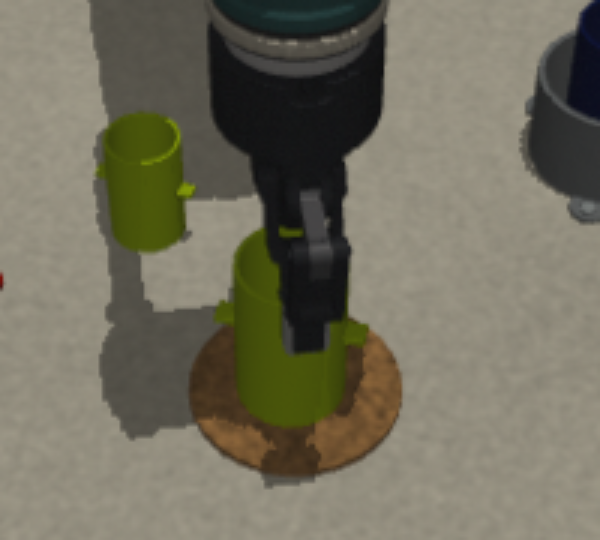

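The cup stands on the mat, its foot centred on it (crop about (292,395)), and the 2.3 N upward force confirms contact at the expected height. Releasing, then retreating straight up.

Request:
play_rows(series=[{"translation": [0, 0, 0], "spin": 0}, {"translation": [0, 0, 0], "spin": 0}, {"translation": [0, 0, 0], "spin": 0}], jaw=0.5, force=20)

```text
time: 10.55
tool_pos: [0.6483, -0.0013, 0.0631]
tcp_rot: [-2.209, -2.234, 0.0]
wrist_force: [0.1, -0.3, 0.4]
width: 0.751
```

Request:
play_rows(series=[{"translation": [0, 0, 0], "spin": 0}, {"translation": [0, 0, 0], "spin": 0}, {"translation": [0, 0, 0], "spin": 0}, {"translation": [0, 0, -0.005], "spin": 0}, {"translation": [0, 0, -0.01], "spin": 0}], jaw=1)

```text
time: 11.05
tool_pos: [0.6475, -0.0012, 0.0778]
tcp_rot: [-2.207, -2.233, 0.002]
wrist_force: [-0.3, -0.1, 0.0]
width: 1.001
```

Request:
play_rows(series=[{"translation": [0, 0, -0.03], "spin": 0}, {"translation": [0, 0, -0.04], "spin": 0}, {"translation": [0, 0, -0.04], "spin": 0}, {"translation": [0, 0, -0.03], "spin": 0}, {"translation": [0, 0, 0], "spin": 0}])

```text
time: 11.55
tool_pos: [0.6523, -0.0014, 0.2266]
tcp_rot: [2.202, 2.228, 0.013]
wrist_force: [1.0, -0.5, -0.5]
width: 1.0
```

Request:
play_rows(series=[{"translation": [-0.04, 0, 0], "spin": 0}, {"translation": [-0.045, 0, 0], "spin": 0}, {"translation": [-0.045, 0, 0], "spin": 0}, {"translation": [-0.04, 0, 0], "spin": 0}, {"translation": [0, 0, 0], "spin": 0}])

```text
time: 12.05
tool_pos: [0.6496, -0.1764, 0.2179]
tcp_rot: [2.213, 2.228, -0.003]
wrist_force: [-0.2, 1.2, 0.4]
width: 1.0
```

```bash
python3 d.py 0 0 0; python3 - <<'E'
from h import *
from workcell import bot
c=bot.get_calibration("top");a=bot.read_camera('top');cv2.imwrite("pics/t4.png",a);b=bot.read_camera('scene');cv2.imwrite("pics/s4.png",b)
print("expected rim/foot centre top",proj(c,np.array([.6485,-.0015,.096])),proj(c,np.array([.6485,-.0015,.005])))
out=np.hstack([cv2.resize(a[120:280,250:400],(375,400)),cv2.resize(b[200:360,240:390],(375,400))]);cv2.imwrite("pics/f.png",out)
E
```

```text
12.05 [ 0.6496 -0.1764  0.2179] [-0.301  0.268  1.623 -0.002  1.25  -0.307] F [-0.2  1.2  0.4] T [-0.01  0.   -0.03] w 1.0003103196113683
[[-0.007  1.    -0.001]
 [ 1.     0.007 -0.002]
 [-0.002 -0.001 -1.   ]]
delta tool [ 0.1812 -0.6483  0.2179]
expected rim/foot centre top [311.35961372 156.82097249] [312.20203951 171.78707132]
```

View pics/f.png

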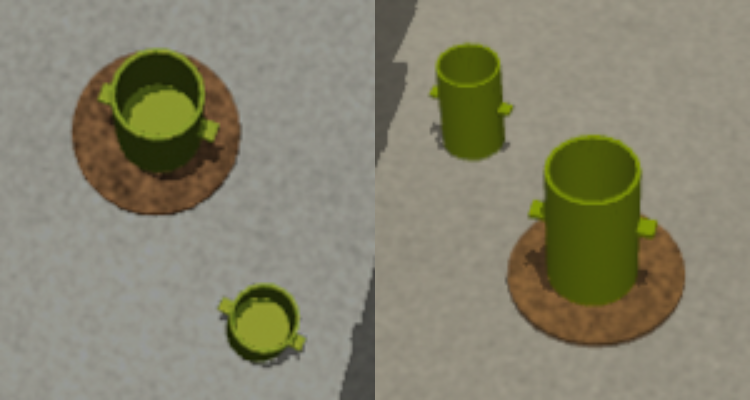

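The cup stands upright on the mat. Its rim is at about (313,158) in the top view, against an expected (311,157), so it's within about 3 mm. The gripper is clear.

```bash
python3 -c "
from workcell import bot
print(bot.finish_job())"
```

```text
the job is handed in; nothing more can be done
None
```

The lime-yellow cup is out of the red pot and standing upright on the cork mat, and I've handed the job in. I gripped the rim at 80 N, twisted the cup 65°, pulled it straight up, set it down and let go. The arm had used about 12 s of the 40 s allowed.

**Last checks:**
- **Placement:** the last top and scene pictures show the cup upright on the mat. Its rim is about 3 mm from where I aimed in the top view.
- **Contact and release:** the cup touched the mat at the expected height, with about 2 N on the wrist. The gripper was well clear of it and touching nothing at hand-in.
- **Other things:** I never went near the navy cup, and it looked unchanged in the scene picture taken just after the pull. I did not check it again at the end.

**Small disagreements:**
- **Heights:** the rim triangulated at 98 mm against the expected 96 mm, and the mat at 2 mm against 5 mm.
- **Mat centre:** the two cameras differed by about 3 mm, so I aimed between them.
- **Arm position:** readings taken before the arm settled were up to about 8 mm off, so I waited and corrected before gripping and before setting the cup down.

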